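# Pass a lidded pan under the height gate

## Robot

A 6-joint arm with a two-finger parallel gripper is mounted at the origin on the work surface. World frame = base frame: x ahead of the robot, y to its left, z up, the work surface at z = 0. Lengths are in m, angles in rad, forces in N, time in s.
With the tool pointing down it reaches from about 0.4 to 0.925 m from the base axis. Payload 3.4 kg.
Tool frame: the origin (TCP) lies midway between the tips of the shut fingers; the grasp point (between the pads) lies behind it (manip.grasp_offset is the x of the grasp point in the tool frame, in m); x points along the fingers, z is the direction in which the jaws open and shut, and the axes are right-handed (so a half turn about x gives the same grasp; the last joint's range is limited). The gripper opens to 85 mm and grips with 20 to 120 N. Pads are 22 mm wide; open, the fingers measure 114 mm over their backs; the gripper's body (76 mm by 85 mm) begins 54 mm behind the grasp point. The pads swing forward as they close: fully open they stand 13 mm farther back than shut.
Start: joints at [1.065, 0.307, 1.506, -0, 1.328, -0.073], TCP at [0.241, 0.522, 0.231] pointing down, gripper open.
Joint ranges: [-3.12, 3.12], [-1.05, 2.28], [0.14, 2.33], [-1.42, 4.57], [0.1, 2.73], [-2.68, 2.68]. Speed limits (rad/s): [2.57, 2.57, 3.14, 3.14, 3.14, 3.14].

## Interface

Orientations are given as a unit quaternion [x, y, z, w].
In Python, from workcell import manip gives the robot as it stands.
- The arm moves only by the shell command python3 -m inch 'ROWS' [OPENING]. ROWS is JSON, a list of rows, each a list of 6 numbers: the shift along the tool's x, y, z in units of 40 mm (1.0 is 40 mm), then the turn, a rotation vector about the tool's x, y, z in rad. A call has 1 to 10 rows; each row is the pose to reach, as a shift and turn from the pose measured when the call began, along the tool's axes at that moment; what a row does not reach only later rows make up. A row lasts 1/12 s, in which the tool goes at most 41.7 mm and 7.16 degrees, less where a joint would pass 70% of its speed; a pose out of reach is approached as far as the arm can. A call with a gripper value outside its range is refused whole. OPENING is the closure in counts, from 0 (fully open) to 255 (shut), set as the call begins (- or left out, the last holds). The fingers move at their own pace and stop on an object; the grip force is fixed at half the most. Time passes only in rows, so rows that repeat a pose let the fingers close. It gives the time, the measured TCP pose, the force and the opening at its end, in the units of the state.
- manip.read_state(): the state, without advancing time (a new reading comes with each control period).
- manip.snapshot(name): name is "scene" or "top" or "wrist"; returns a dict with "image" (480x640x3 uint8, red, green, blue), "range_z" (480x640 float32, m along the optical axis (not along the pixel's ray), 0 where there is no reading), "fx", "fy", "cx", "cy" (pixels), "extrinsics" (4x4, takes a point from world to camera coordinates). Camera axes: x right, y down, z forward; pixel columns grow to the right and rows downward; lengths in m; the calibration is good to about 2 mm. A picture is of the moment at which its call begins.
- manip.finish_job(): hands the job in, once; it reports no verdict.
The state is a dict: "t": time; "q": joint angles; "qvel": joint speeds; "joint_torque": joint torques, N m; "tool_pos": TCP position; "orientation": TCP orientation; "force": force on the tool from outside, world axes, zero at the start; "ft_torque": the same for the moment, N m; "opening": finger opening in m.
Only numpy, scipy, OpenCV 4.12 (cv2) and the standard library are available. Lean on these libraries where they do the work, as an engineer would, in place of code of your own. Each camera call takes 0.05 s, during which the arm holds its last target. There are 200 camera calls.

## Task

Slide the small lidded steel pan along the bed of the height gate, under the bar and on until it stands up against the end stop, to check that it will fit its slot in the cold cabinet. The lid may be standing proud: if it catches at the bar do not force it, but push the lid down fully home with steady, gentle pressure on its middle and then pass the pan through. Keep the pan flat on the bed all the way and leave everything else where it is.

Things in the scene. Friction and masses are not known exactly. Their poses are not given: they have to be found in the camera images.
- pan_mid (a point): The small stainless pan, loose on the infeed end of the gate's bed: body 92 mm long, 84 wide, 36 tall, with a 46 mm carrying ledge, 70 wide, at each end (total length 184). This point is the centre of the body, 18 mm above its underside; x along the pan's length, towards the gate, z up. It weighs 0.35 to 0.65 kg; to slide it on the bed takes about 1.5 to 5 N. It takes at most 35 N from the robot.
- pan_lip (a point): The pan's trailing lip, the place to push: its end ledge is turned down into a vertical lip 70 mm wide, spanning 12 to 34 mm above the pan's underside. This point is the middle of the lip's outer face, 92 mm behind the pan's centre and 23 mm above its underside. Axes as the pan's.
- lid_seat (a point): Where the middle of the lid's upper face is once the lid is fully home: 40 mm above the pan's underside; home, it clears the bar by 2 mm. The lid, a flat steel plate 80 x 74 mm, 4 thick, with a black seal, may stand up to 10 mm higher; how far is not reported and must be felt or seen. Pushed on its middle it slides down under about 13 N, then stops hard; no more than 35 N. It stays down.
- gate: The height gate, fixed, on levelling feet (its height differs by a few mm): grey plastic bed, upper face 30 mm above this origin, from x = -290 to +240 mm. Origin: directly below the middle of the bar. x: along the bed, the way the pan is pushed; y: across, z up. Steel rails, 12 mm tall, leave a channel 90 mm wide from x = -50 to +165 mm; before it a flared mouth, 140 wide at x = -140 mm.
- gate_bar: The fixed steel bridge bar across the channel: 14 mm square, 142 long along y, on uprights at y = -62 and +62 mm (30 mm along x, 18 wide). Origin: middle of its underside, 42 mm above the bed, at the gate's x = 0. Neither the pan nor its lid may push on it with more than 25 N.
- channel_end (a point): A point on the bed in the middle of the channel, 156 mm past the bar's centre line. About here the end stop, a steel plate 86 mm wide, 26 tall, is clamped across the channel; its face may be up to 12 mm before or behind this point, is not reported and must be felt or seen. Against it, the pan's trailing lip is still 16 to 40 mm before the bar's centre line. It takes no more than 25 N.
- die_wide: Bystander: brass extruder die, disc 56 mm across, 22 tall, on the wide side of the gate's bed. Origin: centre of its underside.
- ring_nut: Bystander: brass ring nut, 54 mm across, 24 tall, on the wide side of the bed. Origin: centre of its underside.
- die_small: Bystander: brass die, 38 mm across, 34 tall, on the bench. Origin: centre of its underside.
- open_pan: Bystander: open steel pan without lid, 100 x 130 mm, 50 tall, on the bench. Origin: centre of its underside.
- oil_bottle: Bystander: green glass bottle, 60 mm across, 200 tall, on the bench. Origin: centre of its underside.
- scraper: Bystander: steel spatula with a dark handle, lying on the bench along its x axis. Origin: underside.
- spanner: Bystander: steel spanner lying on the bench along its x axis. Origin: underside.
Things that resemble listed ones, but are neither listed nor needed, are in the scene too. What is shaped like the part that bears pan_mid but purple or yellow is not meant.

How it is judged:
By the outcome, as a careful person would: the job done as asked, in the order asked, and still so for the second after the job is handed in, with the robot touching nothing.
It also fails if it takes over 59 s, if anything falls off the work surface, if the arm or the gripper's body presses on something with over 40 N, if the wrist force passes 120 N, or if a joint passes its speed limit or range.

## Working session

There is one attempt and no reset: what is moved stays moved. The work goes in short steps, Python scripts to look and compute and a shell command to move; the robot and the scene stay as the last step left them, time stands still between calls to the robot, and variables do not carry over. Pictures are saved under pics/ and viewed, about 8 in all and at most 12, crops included, and the job is handed in when it is done.

```bash
ls; mkdir -p pics; python3 - <<'E'
from workcell import manip
import cv2,numpy as np
s=manip.read_state();print(s['t'],s['tool_pos'],s['orientation'],s['force'],s['opening'],manip.grasp_offset)
for n in("scene","top"):
    d=manip.snapshot(n);np.savez(''+n+'.npz',**d)
    cv2.imwrite(f'pics/{n}0.png',d['image'][...,::-1]);print(n,d['fx'],d['cx'],d['cy'],d['extrinsics'])
E
```

```text
pics
0.0 [0.24081365 0.5213438  0.23035706] [-0.38135628  0.59633808  0.38064483  0.59502755] [-0.44940562  0.43730542  0.0613009 ] 0.08552796424129841 -0.0187
scene 562.4318885622228 319.05971276566567 244.91225894973746 [[-0.78629197  0.61759944  0.01777274  0.38700316]
 [ 0.43816299  0.57766288 -0.68870805 -0.20785801]
 [-0.43561236 -0.53373826 -0.72482091  1.71565352]
 [ 0.          0.          0.          1.        ]]
top 523.8158866106041 311.19166716999484 234.44749551233954 [[-0.00795778 -0.99979677 -0.01852296  0.07149681]
 [-0.99750621  0.0092359  -0.06997186  0.51870156]
 [ 0.07012871  0.01791995 -0.99737698  1.56786002]
 [ 0.          0.          0.          1.        ]]
```

View pics/top0.png

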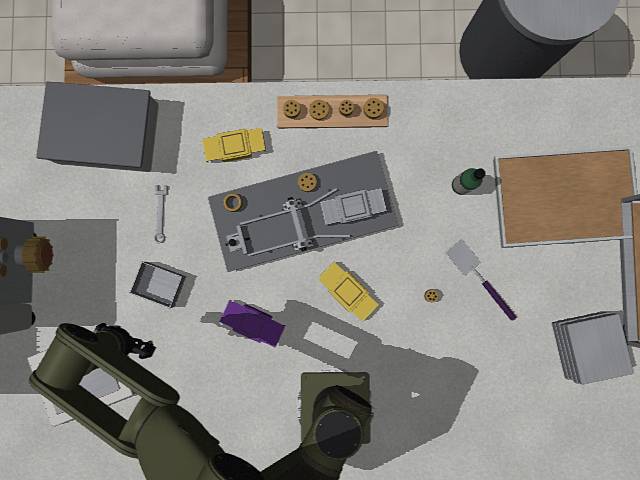

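View pics/scene0.png

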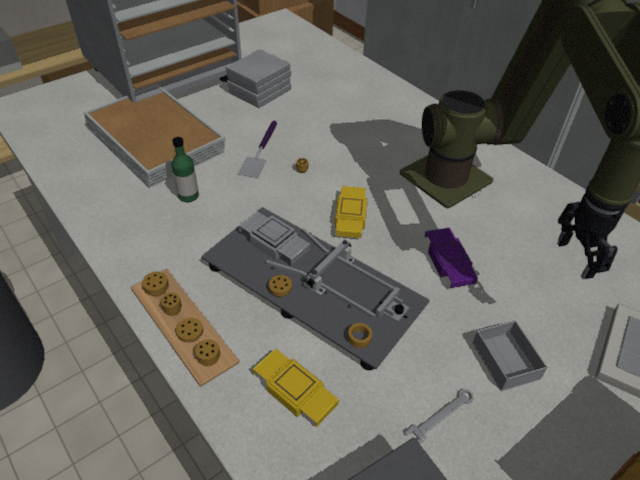

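The top view shows the gate at (300,212), the steel pan at (357,205) on the infeed end, the bar at about (297,222) and the end stop near (237,243). The gate's +x points image-left, which is about world +y. Next I measure and zoom in.

```bash
cat > h.py <<'E'
import numpy as np,cv2
from workcell import manip
def cloud(d):
    z=d['range_z'].astype(float);v,u=np.mgrid[:480,:640]
    P=np.stack([(u-d['cx'])/d['fx']*z,(v-d['cy'])/d['fy']*z,z],-1)
    E=d['extrinsics'];W=(P-E[:3,3])@E[:3,:3]
    W[z==0]=np.nan;return W
E
python3 - <<'E'
from h import *
d=np.load('top.npz');W=cloud(d)
im=d['image'][145:275,200:410,::-1]
cv2.imwrite('pics/topc.png',cv2.resize(im,None,fx=3.8,fy=3.8,interpolation=cv2.INTER_CUBIC))
for r,c in[(205,357),(205,330),(203,383),(222,297),(190,270),(180,350),(240,360),(245,237),(235,265),(300,380),(205,345),(262,235)]:print(r,c,W[r,c].round(4))
# bed rectangle: dark grey pixels within gate
w=W[145:275,200:410].reshape(-1,3)
bed=w[(w[:,2]>0.02)&(w[:,2]<0.15)]
print(np.histogram(bed[:,2],bins=np.arange(.02,.15,.004)))
m=((W[...,2]>0.025)&(W[...,2]<.2));m[:145]=0;m[275:]=0;m[:,:200]=0;m[:,410:]=0
c=max(cv2.findContours(m.astype(np.uint8),0,1)[0],key=cv2.contourArea)
(b)=cv2.boxPoints(cv2.minAreaRect(c));print(b)
pts=w[(w[:,2]>0.025)&(w[:,2]<0.06)][:,:2]
r=cv2.minAreaRect(pts.astype(np.float32));print(r)
d=np.load('scene.npz');im=d['image'][190:360,190:440,::-1]
cv2.imwrite('pics/scenec.png',cv2.resize(im,None,fx=3.2,fy=3.2,interpolation=cv2.INTER_CUBIC))
E
```

```text
205 357 [ 0.5983 -0.0676  0.0925]
205 330 [0.601  0.0103 0.0781]
203 383 [ 0.606  -0.1452  0.0724]
222 297 [0.5497 0.106  0.1025]
190 270 [0.6534 0.1898 0.0385]
180 350 [ 0.681  -0.0514  0.0388]
240 360 [ 0.502  -0.0814  0.0044]
245 237 [0.4879 0.2881 0.0452]
235 265 [0.5177 0.2053 0.0367]
300 380 [ 0.3197 -0.1393  0.0034]
205 345 [ 0.5994 -0.0332  0.0866]
262 235 [0.4374 0.2941 0.0444]
(array([  11,   39,  397, 2276, 4755, 3205,  935,  276,  174,  208,  221,
        188,  330,  402,  216,  163,  296,  288,  157,   78,   16,    3,
          1,    0,    0,    0,    0,    0,    0,    0,    0,    0]), array([0.02 , 0.024, 0.028, 0.032, 0.036, 0.04 , 0.044, 0.048, 0.052,
       0.056, 0.06 , 0.064, 0.068, 0.072, 0.076, 0.08 , 0.084, 0.088,
       0.092, 0.096, 0.1  , 0.104, 0.108, 0.112, 0.116, 0.12 , 0.124,
       0.128, 0.132, 0.136, 0.14 , 0.144, 0.148]))
[[206.6544  196.73853]
 [377.52716 149.92407]
 [398.0857  224.9628 ]
 [227.21295 271.77725]]
((0.5958611369132996, 0.10450315475463867), (0.5944055318832397, 0.38662996888160706), 87.74645233154297)
```

View pics/topc.png

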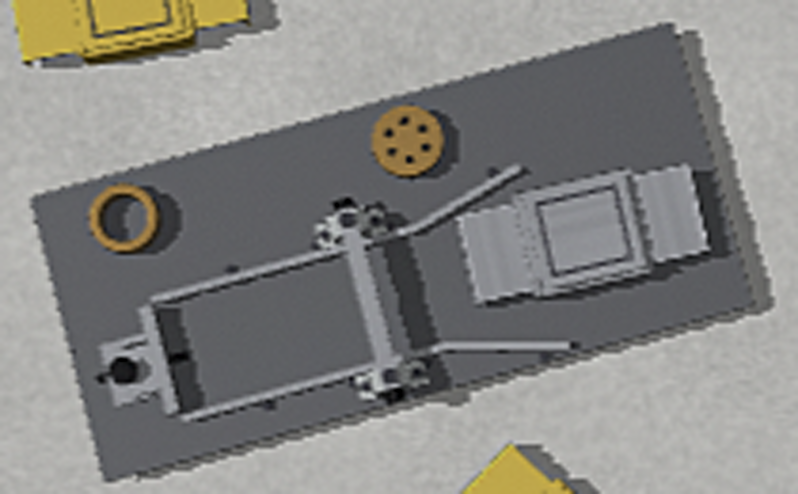

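View pics/scenec.png

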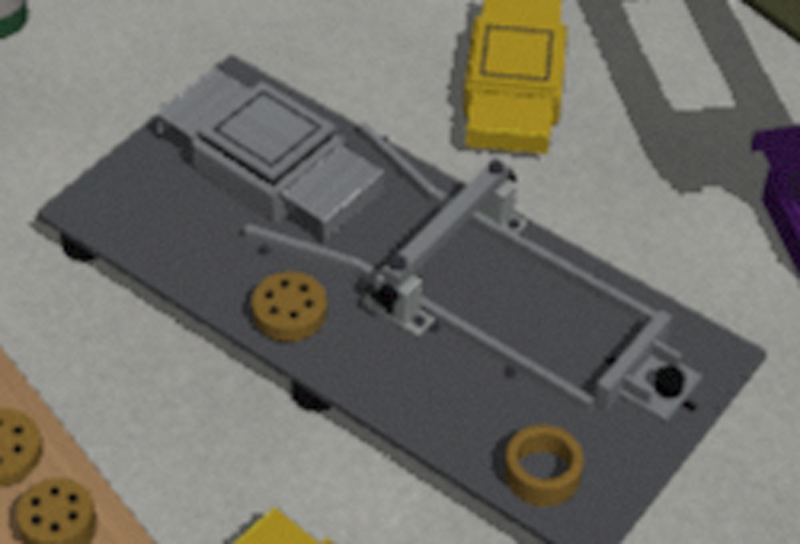

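The crops show the pan yawed slightly relative to the channel, its lid framed on the body, and the bystander brass parts on the bed's wide side. I'll back-project the picked corners at known heights.

```bash
python3 - <<'E'
from h import *
def proj(d,u,v,z):
    E=d['extrinsics'];R=E[:3,:3];c=-R.T@E[:3,3]
    r=R.T@np.array([(u-d['cx'])/d['fx'],(v-d['cy'])/d['fy'],1]);return c+r*(z-c[2])/r[2]
d=np.load('top.npz');W=cloud(d)
def crop(u,v,z):return proj(d,200+u/3.8-.37,145+v/3.8-.37,z)
def med(poly):
    m=np.zeros((480,640),np.uint8);cv2.fillPoly(m,[np.int32([(200+u/3.8,145+v/3.8) for u,v in poly])],1)
    w=W[m>0];return np.nanmedian(w,0).round(4),len(w), np.nanstd(w[:,2]).round(4)
print('bed',med([(200,310),(320,280),(340,360),(200,395)]),med([(180,190),(350,140),(350,190),(190,240)]),med([(460,110),(660,60),(670,140),(540,150)]))
print('lid',med([(555,205),(615,195),(622,252),(562,262)]),'ledgeF',med([(475,225),(505,220),(515,285),(490,290)]),'ledgeR',med([(655,180),(685,175),(695,240),(665,248)]))
print('bench',med([(480,400),(700,380),(750,450),(600,480)]))
zb=.038
C=np.array([crop(*p,zb) for p in[(35,197),(668,25),(755,308),(110,480)]]);print('corners',C.round(4))
ax=((C[0]-C[1])+(C[3]-C[2]));print('gate yaw',np.degrees(np.arctan2(ax[1],ax[0])),np.linalg.norm(C[0]-C[1]),np.linalg.norm(C[3]-C[2]),np.linalg.norm(C[0]-C[3]))
print('rails',[crop(*p,zb+.012).round(4) for p in[(152,297),(340,248),(185,415),(372,368)]])
print('bar',[crop(*p,zb+.056).round(4) for p in[(347,230),(370,225),(376,365),(400,360)]])
print('stop face',[crop(*p,zb+.026).round(4) for p in[(158,303),(182,412)]])
print('pan F',[crop(*p,zb+.034).round(4) for p in[(460,218),(478,304)]],'R',[crop(*p,zb+.034).round(4) for p in[(690,165),(707,255)]])
print('lid c',[crop(*p,zb+.045).round(4) for p in[(538,198),(620,185),(632,260),(550,275)]])
E
```

```text
bed (array([0.5233, 0.1928, 0.0386]), 816, np.float64(0.0035)) (array([0.6387, 0.1893, 0.0386]), 666, np.float64(0.0036)) (array([ 0.6997, -0.0665,  0.0387]), 843, np.float64(0.0036))
lid (array([ 0.5997, -0.0595,  0.0873]), 268, np.float64(0.0034)) ledgeF (array([0.5811, 0.0104, 0.0728]), 151, np.float64(0.0034)) ledgeR (array([ 0.615 , -0.1282,  0.0727]), 162, np.float64(0.0032))
bench (array([ 0.4507, -0.0958,  0.001 ]), 1172, np.float64(0.0038))
corners [[ 0.6357  0.3748  0.038 ]
 [ 0.7681 -0.1293  0.038 ]
 [ 0.5418 -0.1938  0.038 ]
 [ 0.411   0.3143  0.038 ]]
gate yaw 104.5749694654675 0.5211298208396848 0.5246570529259474 0.23275100184828704
rails [array([0.5539, 0.2796, 0.05  ]), array([0.5911, 0.1318, 0.05  ]), array([0.4611, 0.2536, 0.05  ]), array([0.4966, 0.1072, 0.05  ])]
bar [array([0.5997, 0.1237, 0.094 ]), array([0.6033, 0.1061, 0.094 ]), array([0.4963, 0.1022, 0.094 ]), array([0.5  , 0.084, 0.094])]
stop face [array([0.5479, 0.2727, 0.064 ]), array([0.463, 0.254, 0.064])]
pan F [array([0.6109, 0.0374, 0.072 ]), array([0.544 , 0.0242, 0.072 ])] R [array([ 0.6503, -0.1408,  0.072 ]), array([ 0.5802, -0.1526,  0.072 ])]
lid c [array([ 0.6243, -0.0226,  0.083 ]), array([ 0.6337, -0.0856,  0.083 ]), array([ 0.5757, -0.0939,  0.083 ]), array([ 0.5648, -0.0311,  0.083 ])]
```

```bash
cat >> h.py <<'E'
from scipy.spatial.transform import Rotation as Ro
YAW=np.radians(104.2);EX=np.array([np.cos(YAW),np.sin(YAW),0]);EY=np.array([-EX[1],EX[0],0]);BAR=np.array([.5498,.104,.080])
def row(target,yaw=YAW,flip=1):
    s=manip.read_state();R=Ro.from_quat(s['orientation'])
    y=np.array([-np.sin(yaw),np.cos(yaw),0])*flip;x=np.array([0,0,-1.]);T=Ro.from_matrix(np.c_[x,np.cross(y,x),y])
    return (R.inv().apply(np.array(target)-s['tool_pos'])/.04).round(3),(R.inv()*T).as_rotvec().round(3)
def st():
    s=manip.read_state();print('t',round(s['t'],2),'tcp',s['tool_pos'].round(4),'F',s['force'].round(2),'T',s['ft_torque'].round(2),'open',round(s['opening'],4),'q',s['q'].round(2))
    p=s['tool_pos']-BAR;print('gate xy',(p@EX).round(4),(p@EY).round(4));print(Ro.from_quat(s['orientation']).as_matrix().round(3).tolist())
E
python3 -c "
from h import *
st()
for f in(1,-1):print(row([.5996,-.0588,.15],flip=f))"
```

```text
t 0.1 tcp [0.2409 0.5214 0.2305] F [ 0.17 -0.79  0.2 ] T [ 0.06 -0.01  0.03] open 0.0853 q [ 1.06  0.31  1.51 -0.    1.33 -0.07]
gate xy 0.4805 0.1971
[[-0.001, -0.908, 0.419], [-0.002, 0.419, 0.908], [-1.0, 0.0, -0.002]]
(array([  2.027, -14.225,  -9.403]), array([-2.251e+00, -1.000e-03, -2.000e-03]))
(array([  2.027, -14.225,  -9.403]), array([ 0.89 , -0.002,  0.001]))
```

```bash
R='[0,-7.1,-4.7,0.445,0,0]'; python3 -m inch '[[0,-1,-0.6,0.05,0,0],[0,-2,-1.3,0.12,0,0],[0,-3,-2,0.19,0,0],[0,-4,-2.6,0.25,0,0],[0,-5,-3.3,0.31,0,0],[0,-5.8,-3.9,0.37,0,0],[0,-6.5,-4.3,0.41,0,0],[0,-7.1,-4.7,0.445,0,0],[0,-7.1,-4.7,0.445,0,0]]' 255
python3 -c "
from h import *
st();print(row([.5996,-.0588,.15],flip=-1))"
```

```text
t: 0.85
tool_pos: [0.4225, 0.2266, 0.2306]
orientation: [-0.24, 0.666, 0.236, 0.665]
force: [-1.0, -0.1, -0.1]
opening: -0.0003
t 0.85 tcp [0.4225 0.2266 0.2306] F [-1.01 -0.08 -0.15] T [-0.05  0.01  0.02] open -0.0003 q [ 0.41  0.17  1.7  -0.    1.27 -0.28]
gate xy 0.1501 0.0933
[[0.001, -0.634, 0.773], [-0.005, 0.773, 0.634], [-1.0, -0.004, -0.002]]
(array([ 2.053, -8.316, -1.098]), array([ 0.439, -0.002,  0.005]))
```

```bash
python3 -m inch '[[0,-1,-0.1,0.05,0,0],[0,-2,-0.25,0.1,0,0],[0.2,-3,-0.4,0.15,0,0],[0.4,-4,-0.5,0.21,0,0],[0.6,-5,-0.65,0.26,0,0],[0.9,-6,-0.8,0.31,0,0],[1.2,-7,-0.9,0.37,0,0],[1.5,-7.8,-1.03,0.41,0,0],[1.8,-8.2,-1.08,0.43,0,0],[1.9,-8.32,-1.1,0.44,0,0]]' 255
python3 -m inch '[[0,0,0,0,0,0],[0,0,0,0,0,0]]'
python3 - <<'E'
from h import *
st();print(row([.5996,-.0588,.11],flip=-1))
d=manip.snapshot('wrist');np.savez('w1.npz',**d);cv2.imwrite('pics/w1.png',d['image'][...,::-1]);print(d['extrinsics'].round(3),d['fx'])
E
```

```text
t: 1.68
tool_pos: [0.6, -0.061, 0.1535]
orientation: [-0.087, 0.703, 0.084, 0.701]
force: [-1.4, 0.5, -0.0]
opening: 0.0001
t: 1.85
tool_pos: [0.5988, -0.0599, 0.1525]
orientation: [-0.087, 0.704, 0.085, 0.7]
force: [-0.2, -0.2, -0.7]
opening: -0.0003
t 1.85 tcp [ 0.5988 -0.0599  0.1525] F [-0.24 -0.18 -0.73] T [ 0.05  0.03 -0.03] open -0.0003 q [-0.17  0.41  1.55 -0.    1.18 -0.41]
gate xy -0.1709 -0.0073
[[-0.005, -0.242, 0.97], [-0.003, 0.97, 0.242], [-1.0, -0.002, -0.006]]
(array([1.064, 0.024, 0.032]), array([-0.004, -0.006,  0.002]))
[[ 0.97   0.241 -0.007 -0.567]
 [ 0.23  -0.916  0.327 -0.209]
 [ 0.073 -0.319 -0.945  0.243]
 [ 0.     0.     0.     1.   ]] 342.49285081916764
```

View pics/w1.png

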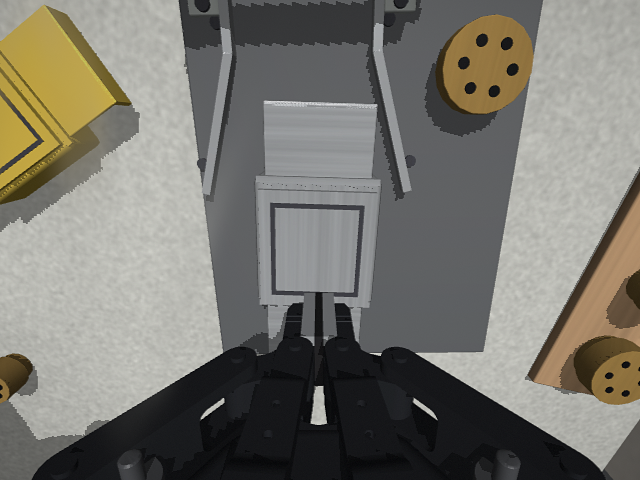

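The wrist view shows the lid seal outline at (271–363, 204–297), the pan lying in the mouth, and the bar at the top. I use it to refine the lid centre and the pan's edges.

```bash
python3 - <<'E'
from h import *
d=np.load('w1.npz');W=cloud(d)
def proj(u,v,z):
    E=d['extrinsics'];R=E[:3,:3];c=-R.T@E[:3,3]
    r=R.T@np.array([(u-d['cx'])/d['fx'],(v-d['cy'])/d['fy'],1]);return c+r*(z-c[2])/r[2]
g=lambda p:(((p-BAR)@EX).round(4),((p-BAR)@EY).round(4))
f=lambda sl:np.nanmedian(W[sl].reshape(-1,3),0).round(4)
print('lid z',f(np.s_[220:280,290:345]),'ledge',f(np.s_[120:165,280:365]),'bed',f(np.s_[120:300,410:430]),f(np.s_[200:280,225:245]),'rim',f(np.s_[230:270,261:266]),f(np.s_[230:270,371:376]))
L=[proj(u,v,.0865) for u,v in[(273,206),(361,206),(359,293),(277,291)]];print('lid c',np.mean(L,0),g(np.mean(L,0)),'\n',np.round(L,4))
P=[proj(u,v,.072) for u,v in[(264,102),(377,104)]];print('front lip',np.round(P,4),g(np.mean(P,0)),'yaw',np.degrees(np.arctan2(*(P[1]-P[0])[[1,0]])))
for a,b in[((230,50),(230,0)),((375,50),(380,0)),((228,57),(207,193)),((374,50),(408,190))]:print('rail',g(proj(*a,.05)),g(proj(*b,.05)))
im=d['image']
row_=im[240,245:400].astype(int).sum(1)//3;print(row_.tolist())
E
```

```text
lid z [ 0.5974 -0.0554  0.0853] ledge [0.5843 0.0103 0.0708] bed [ 0.6702 -0.022   0.0367] [ 0.5354 -0.0811  0.0368] rim [ 0.5632 -0.0636  0.0853] [ 0.6353 -0.0491  0.0724]
lid c [ 0.59787276 -0.05572178  0.0865    ] (np.float64(-0.1666), np.float64(-0.0074)) 
 [[ 0.5638 -0.0334  0.0865]
 [ 0.6169 -0.0202  0.0865]
 [ 0.6326 -0.0786  0.0865]
 [ 0.5782 -0.0907  0.0865]]
front lip [[0.5446 0.0244 0.072 ]
 [0.6111 0.0398 0.072 ]] (np.float64(-0.0766), np.float64(-0.0095)) yaw 12.999743500935692
rail (np.float64(-0.044), np.float64(0.0479)) (np.float64(-0.017), np.float64(0.0455))
rail (np.float64(-0.0445), np.float64(-0.0441)) (np.float64(-0.0175), np.float64(-0.0458))
rail (np.float64(-0.048), np.float64(0.0495)) (np.float64(-0.1357), np.float64(0.0727))
rail (np.float64(-0.0445), np.float64(-0.0435)) (np.float64(-0.1339), np.float64(-0.0723))
[97, 98, 98, 96, 98, 98, 97, 97, 97, 97, 95, 80, 122, 128, 145, 149, 152, 153, 157, 156, 151, 150, 150, 152, 149, 123, 59, 64, 61, 70, 116, 153, 152, 150, 149, 151, 152, 151, 152, 152, 155, 154, 152, 150, 151, 151, 152, 151, 151, 152, 152, 151, 148, 148, 151, 154, 154, 152, 151, 154, 154, 151, 149, 149, 150, 149, 149, 150, 152, 153, 151, 150, 148, 145, 142, 142, 145, 145, 145, 146, 146, 144, 145, 146, 149, 149, 148, 149, 152, 155, 154, 153, 151, 152, 152, 149, 145, 143, 145, 145, 145, 144, 144, 148, 150, 151, 150, 146, 143, 145, 146, 144, 90, 60, 64, 61, 75, 134, 150, 146, 145, 145, 146, 150, 151, 147, 144, 144, 145, 136, 128, 84, 97, 98, 97, 97, 98, 97, 97, 98, 97, 97, 98, 98, 97, 98, 96, 98, 98, 97, 97, 97, 97, 98, 97]
```

```bash
python3 -m inch '[[0.3,0.03,0,0,0,0],[0.6,0.07,0,0,0,0],[0.9,0.07,0,0,0,0],[1.1,0.07,0.02,0,0,0],[1.25,0.07,0.02,0,0,0],[1.35,0.07,0.02,0,0,0],[1.4,0.07,0.02,0,0,0],[1.4,0.07,0.02,0,0,0]]'; python3 -c "
from h import *
st();print(row([.599,-.057,.09],flip=-1))"
```

```text
t: 2.57
tool_pos: [0.5988, -0.0564, 0.0973]
orientation: [-0.088, 0.703, 0.086, 0.7]
force: [-0.2, 0.2, -0.8]
opening: 0.0
t 2.57 tcp [ 0.5988 -0.0564  0.0973] F [-0.25  0.23 -0.77] T [ 0.02 -0.01  0.03] open 0.0 q [-0.16  0.47  1.62 -0.    1.06 -0.4 ]
gate xy -0.1676 -0.0081
[[-0.004, -0.243, 0.97], [-0.003, 0.97, 0.243], [-1.0, -0.002, -0.005]]
(array([ 0.182, -0.014,  0.003]), array([-0.002, -0.005,  0.002]))
```

```bash
python3 -m inch '[[0.03,0,0,0,0,0],[0.06,0,0,0,0,0],[0.09,0,0,0,0,0],[0.12,0,0,0,0,0],[0.15,0,0,0,0,0],[0.18,0,0,0,0,0],[0.2,0,0,0,0,0],[0.22,0,0,0,0,0],[0.24,0,0,0,0,0],[0.26,0,0,0,0,0]]'; python3 -m inch '[[0.02,0,0,0,0,0],[0.04,0,0,0,0,0],[0.06,0,0,0,0,0]]'
```

```text
t: 3.4
tool_pos: [0.5988, -0.0565, 0.0868]
orientation: [-0.088, 0.703, 0.086, 0.7]
force: [-0.1, 0.4, 0.9]
opening: 0.0
t: 3.65
tool_pos: [0.5988, -0.0565, 0.0857]
orientation: [-0.088, 0.703, 0.086, 0.7]
force: [-3.2, 0.6, 12.5]
opening: 0.0002
```

```bash
python3 -m inch '[[0.02,0,0,0,0,0],[0.04,0,0,0,0,0],[0.06,0,0,0,0,0],[0.08,0,0,0,0,0]]'; python3 -m inch '[[0.02,0,0,0,0,0],[0.04,0,0,0,0,0],[0.06,0,0,0,0,0],[0.08,0,0,0,0,0]]'
```

```text
t: 3.98
tool_pos: [0.5989, -0.0565, 0.0843]
orientation: [-0.088, 0.703, 0.085, 0.701]
force: [-3.6, -0.2, 13.1]
opening: -0.0
t: 4.32
tool_pos: [0.5993, -0.0565, 0.0828]
orientation: [-0.088, 0.702, 0.085, 0.701]
force: [-3.7, 1.2, 13.5]
opening: 0.0002
```

```bash
python3 -m inch '[[0.03,0,0,0,0,0],[0.05,0,0,0,0,0],[0.06,0,0,0,0,0],[0.07,0,0,0,0,0],[0.08,0,0,0,0,0],[0.09,0,0,0,0,0],[0.1,0,0,0,0,0]]'; python3 -m inch '[[0.03,0,0,0,0,0],[0.05,0,0,0,0,0],[0.06,0,0,0,0,0],[0.07,0,0,0,0,0],[0.08,0,0,0,0,0]]'
```

```text
t: 4.9
tool_pos: [0.5993, -0.0565, 0.0804]
orientation: [-0.088, 0.702, 0.085, 0.702]
force: [-3.4, 1.0, 13.5]
opening: -0.0002
t: 5.32
tool_pos: [0.5993, -0.0565, 0.0788]
orientation: [-0.088, 0.702, 0.085, 0.702]
force: [-4.2, 0.9, 13.0]
opening: 0.0003
```

```bash
python3 -m inch '[[0.03,0,0,0,0,0],[0.05,0,0,0,0,0],[0.06,0,0,0,0,0],[0.06,0,0,0,0,0],[0.07,0,0,0,0,0]]'; python3 -m inch '[[0.03,0,0,0,0,0],[0.05,0,0,0,0,0],[0.06,0,0,0,0,0],[0.06,0,0,0,0,0],[0.07,0,0,0,0,0]]'
```

```text
t: 5.73
tool_pos: [0.5993, -0.0565, 0.0776]
orientation: [-0.088, 0.702, 0.085, 0.702]
force: [-4.5, 0.1, 14.2]
opening: -0.0005
t: 6.15
tool_pos: [0.5993, -0.0565, 0.0772]
orientation: [-0.088, 0.701, 0.085, 0.702]
force: [-6.2, 0.6, 20.2]
opening: 0.0002
```

```bash
python3 -m inch '[[0.04,0,0,0,0,0],[0.06,0,0,0,0,0],[0.075,0,0,0,0,0],[0.08,0,0,0,0,0],[0.08,0,0,0,0,0]]'; python3 -m inch '[[-0.3,0,0,0,0,0],[-0.6,0,0,0,0,0],[-1,0,0,0,0,0],[-1.4,0,0,0,0,0],[-1.8,0,0,0,0,0],[-1.8,0,0,0,0,0]]'; python3 - <<'E'
from h import *
st()
d=manip.snapshot('wrist');np.savez('w2.npz',**d);cv2.imwrite('pics/w2.png',d['image'][...,::-1]);W=cloud(d)
for x in(290,300,310,320,330,340):print(x,np.nanmedian(W[180:290,x-5:x+5].reshape(-1,3),0).round(4))
print('bed',np.nanmedian(W[120:300,410:430].reshape(-1,3),0).round(4))
E
```

```text
t: 6.57
tool_pos: [0.5993, -0.0565, 0.0771]
orientation: [-0.089, 0.701, 0.085, 0.703]
force: [-6.6, 1.5, 22.1]
opening: 0.0003
t: 7.07
tool_pos: [0.6014, -0.0565, 0.1521]
orientation: [-0.089, 0.699, 0.084, 0.705]
force: [0.7, -0.0, -1.0]
opening: 0.0001
t 7.07 tcp [ 0.6014 -0.0565  0.1521] F [ 0.66 -0.03 -0.95] T [ 0.05 -0.02  0.02] open 0.0001 q [-0.16  0.41  1.56 -0.    1.16 -0.41]
gate xy -0.1682 -0.0106
[[0.01, -0.243, 0.97], [-0.006, 0.97, 0.244], [-1.0, -0.008, 0.008]]
290 [ 0.5814 -0.0492  0.0766]
300 [ 0.5879 -0.0474  0.0767]
310 [ 0.5943 -0.0457  0.0766]
320 [ 0.6008 -0.0443  0.0766]
330 [ 0.6073 -0.0426  0.0766]
340 [ 0.6138 -0.0411  0.0766]
bed [ 0.6746 -0.0187  0.0367]
```

View pics/w2.png

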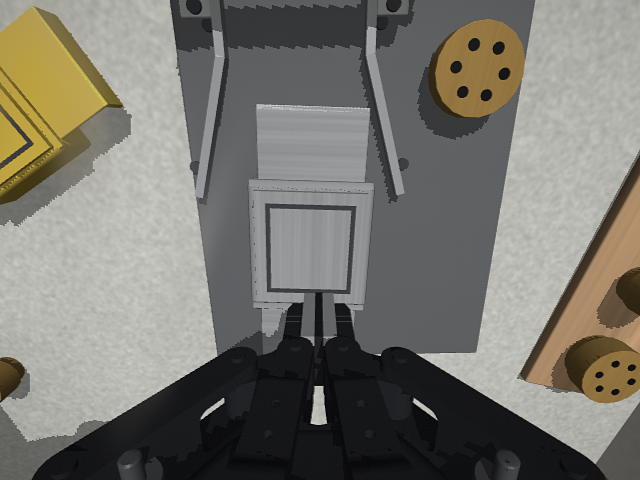

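The lid measures 39.9 mm above the bed and flat, so it is home. It stopped hard at 22 N, with about 9 mm of travel. Next I go behind the trailing lip with the fingers partly open for a two-point push.

```bash
python3 -c "
from h import *
p=BAR-.292*EX-.0045*EY;p[2]=.15
print(p,row(p,yaw=np.radians(103.2),flip=-1))"
```

```text
[ 0.62579226 -0.17797416  0.15      ] (array([ 0.035, -3.102, -0.128]), array([0.016, 0.006, 0.007]))
```

```bash
python3 -m inch '[[0,-0.5,0,0,0.006,0.007],[0,-1.2,0,0,0.006,0.007],[0,-2,-0.1,0.01,0.006,0.007],[0,-2.6,-0.13,0.016,0.006,0.007],[0,-3,-0.13,0.016,0.006,0.007],[0,-3.1,-0.13,0.016,0.006,0.007],[0,-3.1,-0.13,0.016,0.006,0.007]]' 165; python3 -c "
from h import *
st()
p=BAR-.292*EX-.0045*EY;p[2]=.05
print(p,row(p,yaw=np.radians(103.2),flip=-1))
d=manip.snapshot('wrist');cv2.imwrite('pics/w3.png',d['image'][...,::-1])"
```

```text
t: 7.7
tool_pos: [0.6254, -0.1786, 0.1501]
orientation: [-0.08, 0.703, 0.081, 0.702]
force: [0.6, 1.0, 0.4]
opening: 0.0306
t 7.7 tcp [ 0.6254 -0.1786  0.1501] F [0.6  0.97 0.41] T [ 0.02 -0.03 -0.01] open 0.0306 q [-0.34  0.48  1.45  0.    1.22 -0.57]
gate xy -0.2925 -0.004
[[-0.001, -0.226, 0.974], [0.001, 0.974, 0.226], [-1.0, 0.001, -0.001]]
[ 0.62579226 -0.17797416  0.05      ] (array([2.502, 0.01 , 0.016]), array([-0.002, -0.001, -0.001]))
```

View pics/w3.png

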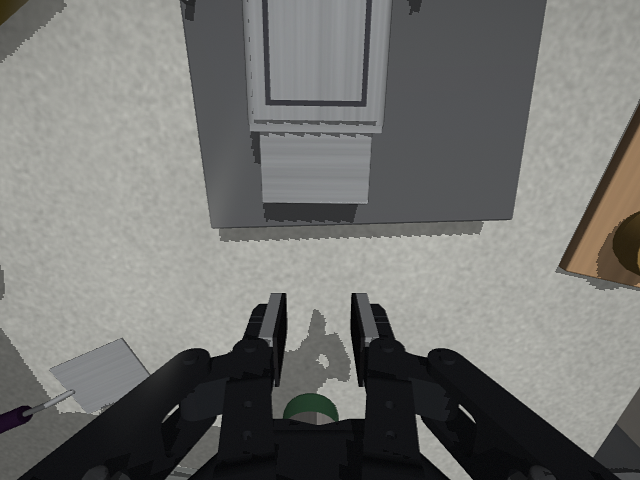

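The lip's edge runs along row 204, cols 263–368, and the fingers are centred on it at col 318, behind it. Descending.

```bash
python3 -m inch '[[0.5,0,0,0,0,0],[1.1,0,0,0,0,0],[1.6,0,0,0,0,0],[2.0,0,0,0,0,0],[2.3,0,0,0,0,0],[2.45,0,0,0,0,0],[2.5,0,0,0,0,0],[2.5,0,0,0,0,0]]'; python3 -m inch '[[0,0.08,0,0,0,0],[0,0.16,0,0,0,0],[0,0.24,0,0,0,0],[0,0.32,0,0,0,0],[0,0.4,0,0,0,0]]';python3 -c "
from h import *
st()"
```

```text
t: 8.42
tool_pos: [0.6249, -0.1765, 0.0502]
orientation: [-0.081, 0.703, 0.082, 0.702]
force: [0.2, 0.5, 1.3]
opening: 0.0302
t: 8.83
tool_pos: [0.6214, -0.1606, 0.0508]
orientation: [-0.081, 0.703, 0.082, 0.702]
force: [-0.7, -0.2, -0.4]
opening: 0.0302
t 8.83 tcp [ 0.6214 -0.1606  0.0508] F [-0.68 -0.23 -0.37] T [ 0.02 -0.01 -0.02] open 0.0302 q [-0.32  0.57  1.57  0.    1.01 -0.55]
gate xy -0.2741 -0.0045
[[-0.001, -0.228, 0.974], [0.001, 0.974, 0.228], [-1.0, 0.002, -0.001]]
```

```bash
python3 -m inch '[[0.01,0.1,0,0,0,0],[0.015,0.2,0,0,0,0],[0.02,0.3,0,0,0,0],[0.02,0.4,0,-0.01,0,0],[0.02,0.5,0,-0.02,0,0],[0.02,0.6,0,-0.03,0,0],[0.02,0.7,-0.01,-0.04,0,0],[0.02,0.8,-0.02,-0.05,0,0]]';python3 -c "
from h import *
st()"
```

```text
t: 9.5
tool_pos: [0.6143, -0.1298, 0.0507]
orientation: [-0.099, 0.7, 0.099, 0.701]
force: [2.6, -4.1, 3.7]
opening: 0.0303
t 9.5 tcp [ 0.6143 -0.1298  0.0507] F [ 2.62 -4.1   3.7 ] T [-0.67 -0.42 -0.1 ] open 0.0303 q [-0.28  0.55  1.6   0.    0.99 -0.56]
gate xy -0.2425 -0.0052
[[0.001, -0.277, 0.961], [0.0, 0.961, 0.277], [-1.0, 0.0, 0.001]]
```

```bash
python3 -m inch '[[0,0.1,0,0,0,0],[0,0.2,-0.01,-0.01,0,0],[0,0.3,-0.02,-0.02,0,0],[0,0.4,-0.03,-0.02,0,0],[0,0.5,-0.04,-0.02,0,0],[0,0.6,-0.05,-0.02,0,0],[0,0.7,-0.06,-0.02,0,0],[0,0.8,-0.07,-0.02,0,0],[0,0.9,-0.08,-0.02,0,0]]';python3 -c "
from h import *
st()
d=manip.snapshot('wrist');cv2.imwrite('pics/w4.png',d['image'][...,::-1])"
```

```text
t: 10.25
tool_pos: [0.601, -0.0959, 0.0507]
orientation: [-0.106, 0.699, 0.106, 0.699]
force: [1.0, -5.0, 2.7]
opening: 0.0304
t 10.25 tcp [ 0.601  -0.0959  0.0507] F [ 1.02 -5.04  2.71] T [-0.67 -0.3  -0.02] open 0.0304 q [-0.23  0.53  1.65  0.    0.96 -0.53]
gate xy -0.2063 -0.0006
[[0.001, -0.296, 0.955], [0.0, 0.955, 0.296], [-1.0, -0.0, 0.001]]
```

View pics/w4.png

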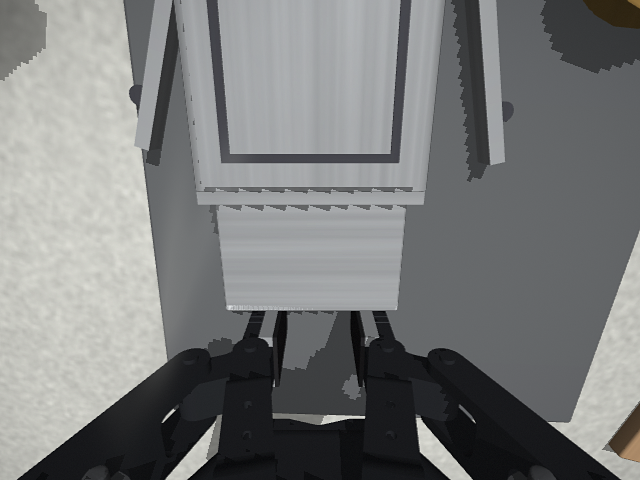

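The pan is tracking the tool between the flares: body at cols 197–424, rails at 152 and 490 on row 160. I straighten the heading and push on.

```bash
python3 -m inch '[[0,0.08,0,0.01,0,0],[0,0.16,0.01,0.02,0,0],[0,0.24,0.01,0.03,0,0],[0,0.32,0.02,0.04,0,0],[0,0.4,0.02,0.05,0,0],[0,0.48,0.025,0.052,0,0],[0,0.56,0.03,0.052,0,0]]';python3 -c "
from h import *
st()"
```

```text
t: 10.88
tool_pos: [0.5946, -0.0731, 0.0506]
orientation: [-0.088, 0.702, 0.088, 0.702]
force: [0.1, -4.6, 2.9]
opening: 0.0304
t 10.88 tcp [ 0.5946 -0.0731  0.0506] F [ 0.13 -4.57  2.95] T [-0.76 -0.05  0.08] open 0.0304 q [-0.19  0.52  1.67  0.    0.95 -0.44]
gate xy -0.1827 -0.0
[[-0.0, -0.247, 0.969], [0.001, 0.969, 0.247], [-1.0, 0.001, 0.0]]
```

```bash
python3 -m inch '[[0,0.08,0,0,0,0],[0,0.16,0,0,0,0],[0,0.24,0,0,0,0],[0,0.32,0,0,0,0],[0,0.4,0,0,0,0],[0,0.48,0,0,0,0],[0,0.56,0,0,0,0],[0,0.64,0,0,0,0]]';python3 -m inch '[[0,0.08,0,0,0,0],[0,0.16,0,0,0,0],[0,0.24,0,0,0,0],[0,0.32,0,0,0,0],[0,0.4,0,0,0,0],[0,0.48,0,0,0,0],[0,0.56,0,0,0,0],[0,0.64,0,0,0,0]]';python3 -c "
from h import *
st()
d=manip.snapshot('wrist');cv2.imwrite('pics/w5.png',d['image'][...,::-1])"
```

```text
t: 11.55
tool_pos: [0.5882, -0.0479, 0.0506]
orientation: [-0.087, 0.702, 0.088, 0.702]
force: [0.8, -5.0, 2.0]
opening: 0.0301
t: 12.22
tool_pos: [0.5818, -0.0228, 0.0506]
orientation: [-0.087, 0.702, 0.088, 0.702]
force: [1.2, -3.7, 2.3]
opening: 0.0302
t 12.22 tcp [ 0.5818 -0.0228  0.0506] F [ 1.22 -3.71  2.3 ] T [-0.69 -0.17  0.08] open 0.0302 q [-0.11  0.5   1.71  0.    0.93 -0.36]
gate xy -0.1308 0.0001
[[-0.0, -0.247, 0.969], [0.001, 0.969, 0.247], [-1.0, 0.001, 0.0]]
```

View pics/w5.png

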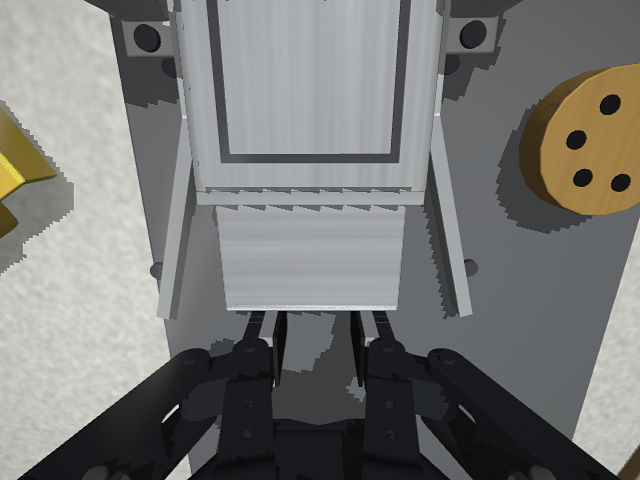

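The pan is in the channel and the lid's front is passing under the bar at 4–5 N, with no catch. Continuing.

```bash
python3 -m inch '[[0,0.08,0,0,0,0],[0,0.16,0,0,0,0],[0,0.24,0,0,0,0],[0,0.32,0,0,0,0],[0,0.4,0,0,0,0],[0,0.48,0,0,0,0],[0,0.56,0,0,0,0],[0,0.64,0,0,0,0],[0,0.72,0,0,0,0],[0,0.8,0,0,0,0]]';python3 -m inch '[[0,0.08,0,0,0,0],[0,0.16,0,0,0,0],[0,0.24,0,0,0,0],[0,0.32,0,0,0,0],[0,0.4,0,0,0,0],[0,0.48,0,0,0,0],[0,0.56,0,0,0,0],[0,0.64,0,0,0,0],[0,0.72,0,0,0,0],[0,0.8,0,0,0,0]]';python3 -c "
from h import *
st()"
```

```text
t: 13.1
tool_pos: [0.5735, 0.0092, 0.0506]
orientation: [-0.087, 0.702, 0.088, 0.701]
force: [1.2, -3.4, 2.7]
opening: 0.0304
t: 13.93
tool_pos: [0.5654, 0.0406, 0.0505]
orientation: [-0.087, 0.702, 0.089, 0.701]
force: [1.2, -3.6, 1.4]
opening: 0.0302
t 13.93 tcp [0.5654 0.0406 0.0505] F [ 1.17 -3.55  1.35] T [-0.61 -0.26  0.03] open 0.0302 q [-0.    0.49  1.74  0.    0.91 -0.25]
gate xy -0.0653 0.0005
[[-0.001, -0.247, 0.969], [0.002, 0.969, 0.247], [-1.0, 0.002, -0.001]]
```

```bash
python3 -m inch '[[0,0.05,0,0,0,0],[0,0.1,0,0,0,0],[0,0.15,0,0,0,0],[0,0.2,0,0,0,0]]';python3 -m inch '[[0,0.03,0,0,0,0],[0,0.05,0,0,0,0],[0,0.06,0,0,0,0]]';python3 -m inch '[[0,0.03,0,0,0,0],[0,0.05,0,0,0,0],[0,0.06,0,0,0,0]]';python3 -m inch '[[0,0.03,0,0,0,0],[0,0.05,0,0,0,0],[0,0.06,0,0,0,0]]';python3 -m inch '[[0,0.03,0,0,0,0],[0,0.05,0,0,0,0],[0,0.06,0,0,0,0]]';python3 -c "
from h import *
st()
d=manip.snapshot('top');cv2.imwrite('pics/t6.png',cv2.resize(d['image'][145:275,200:410,::-1],None,fx=3.8,fy=3.8,interpolation=cv2.INTER_CUBIC))"
```

```text
t: 14.27
tool_pos: [0.5633, 0.0485, 0.0505]
orientation: [-0.087, 0.702, 0.088, 0.701]
force: [0.7, -3.7, 1.7]
opening: 0.0299
t: 14.52
tool_pos: [0.5627, 0.0509, 0.0505]
orientation: [-0.087, 0.702, 0.089, 0.701]
force: [1.0, -4.5, 1.7]
opening: 0.0302
t: 14.77
tool_pos: [0.562, 0.0533, 0.0505]
orientation: [-0.087, 0.702, 0.089, 0.701]
force: [0.8, -3.5, 1.8]
opening: 0.0304
t: 15.02
tool_pos: [0.5614, 0.0558, 0.0505]
orientation: [-0.087, 0.702, 0.089, 0.701]
force: [1.7, -3.6, 1.6]
opening: 0.0305
t: 15.27
tool_pos: [0.5608, 0.0582, 0.0505]
orientation: [-0.087, 0.702, 0.089, 0.701]
force: [1.7, -3.7, 1.3]
opening: 0.0301
t 15.27 tcp [0.5608 0.0582 0.0505] F [ 1.69 -3.73  1.29] T [-0.65 -0.2   0.05] open 0.0301 q [ 0.03  0.49  1.75  0.    0.91 -0.22]
gate xy -0.0471 0.0006
[[-0.001, -0.247, 0.969], [0.002, 0.969, 0.247], [-1.0, 0.002, -0.001]]
```

View pics/t6.png

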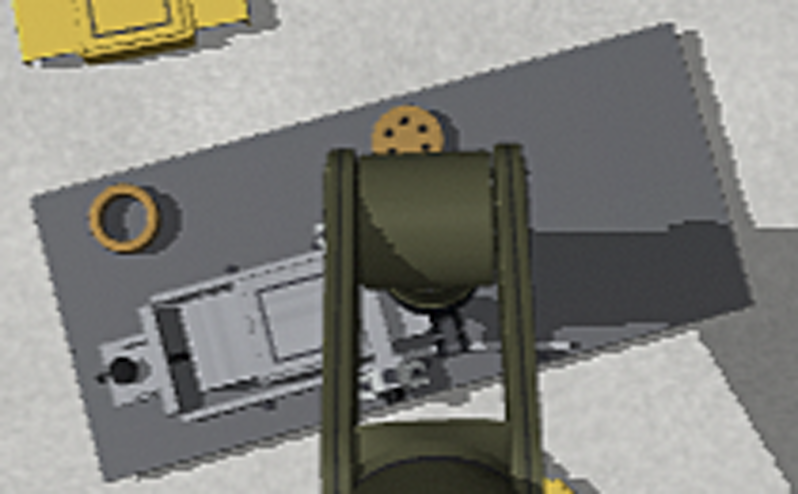

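The top view shows the pan in the channel with its leading ledge at x≈190 and the stop plate at x≈165. The gap is about 15 mm. I creep on; each call is self-limited to about 2.4 mm of overdrive.

```bash
python3 -m inch '[[0,0.03,0,0,0,0],[0,0.05,0,0,0,0],[0,0.06,0,0,0,0]]';python3 -m inch '[[0,0.03,0,0,0,0],[0,0.05,0,0,0,0],[0,0.06,0,0,0,0]]';python3 -m inch '[[0,0.03,0,0,0,0],[0,0.05,0,0,0,0],[0,0.06,0,0,0,0]]';python3 -m inch '[[0,0.03,0,0,0,0],[0,0.05,0,0,0,0],[0,0.06,0,0,0,0]]';python3 -c "
from h import *
st()"
```

```text
t: 15.57
tool_pos: [0.5601, 0.0607, 0.0505]
orientation: [-0.087, 0.702, 0.089, 0.701]
force: [1.5, -3.3, 1.6]
opening: 0.0303
t: 15.82
tool_pos: [0.5594, 0.0632, 0.0505]
orientation: [-0.087, 0.702, 0.089, 0.701]
force: [1.6, -2.9, 1.5]
opening: 0.0301
t: 16.07
tool_pos: [0.5588, 0.0657, 0.0505]
orientation: [-0.087, 0.702, 0.089, 0.701]
force: [0.8, -3.8, 2.2]
opening: 0.03
t: 16.32
tool_pos: [0.5581, 0.0682, 0.0505]
orientation: [-0.087, 0.702, 0.089, 0.701]
force: [0.9, -4.2, 1.1]
opening: 0.0302
t 16.32 tcp [0.5581 0.0682 0.0505] F [ 0.87 -4.23  1.1 ] T [-0.59 -0.18  0.01] open 0.0302 q [ 0.04  0.48  1.75  0.    0.91 -0.21]
gate xy -0.0368 0.0007
[[-0.002, -0.247, 0.969], [0.002, 0.969, 0.247], [-1.0, 0.002, -0.001]]
```

```bash
python3 -m inch '[[0,0.03,0,0,0,0],[0,0.05,0,0,0,0],[0,0.06,0,0,0,0]]';python3 -m inch '[[0,0.03,0,0,0,0],[0,0.05,0,0,0,0],[0,0.06,0,0,0,0]]';python3 -m inch '[[0,0.03,0,0,0,0],[0,0.05,0,0,0,0],[0,0.06,0,0,0,0]]'
```

```text
t: 16.57
tool_pos: [0.5575, 0.0706, 0.0505]
orientation: [-0.087, 0.702, 0.089, 0.701]
force: [1.2, -3.7, 1.9]
opening: 0.0302
t: 16.82
tool_pos: [0.5568, 0.0731, 0.0505]
orientation: [-0.087, 0.702, 0.089, 0.701]
force: [0.5, -2.6, 1.3]
opening: 0.0296
t: 17.07
tool_pos: [0.5562, 0.0756, 0.0505]
orientation: [-0.087, 0.702, 0.089, 0.701]
force: [0.3, -3.4, 2.4]
opening: 0.0301
```

```bash
python3 -m inch '[[0,0.03,0,0,0,0],[0,0.05,0,0,0,0],[0,0.06,0,0,0,0]]';python3 -m inch '[[0,0.03,0,0,0,0],[0,0.05,0,0,0,0],[0,0.06,0,0,0,0]]'; python3 - <<'E'
from h import *
st()
ds=[manip.snapshot(n) for n in('wrist','scene')]
np.savez('w7.npz',**ds[0])
a=cv2.resize(ds[0]['image'],(480,360));b=cv2.resize(ds[1]['image'][220:350,270:430],None,fx=2.77,fy=2.77,interpolation=cv2.INTER_CUBIC)[:360]
h=min(len(a),len(b));cv2.imwrite('pics/w7.png',np.hstack([a[:h,80:430],b[:h]])[...,::-1])
E
```

```text
t: 17.32
tool_pos: [0.5555, 0.078, 0.0505]
orientation: [-0.087, 0.702, 0.089, 0.701]
force: [1.3, -3.5, 2.0]
opening: 0.0303
t: 17.57
tool_pos: [0.5554, 0.0791, 0.0506]
orientation: [-0.088, 0.702, 0.088, 0.701]
force: [2.4, -9.5, 0.3]
opening: 0.0302
t 17.57 tcp [0.5554 0.0791 0.0506] F [ 2.35 -9.47  0.28] T [-1.49 -0.42 -0.03] open 0.0302 q [ 0.07  0.48  1.75 -0.    0.91 -0.18]
gate xy -0.0255 0.0006
[[-0.001, -0.248, 0.969], [-0.0, 0.969, 0.248], [-1.0, 0.0, -0.001]]
```

View pics/w7.png

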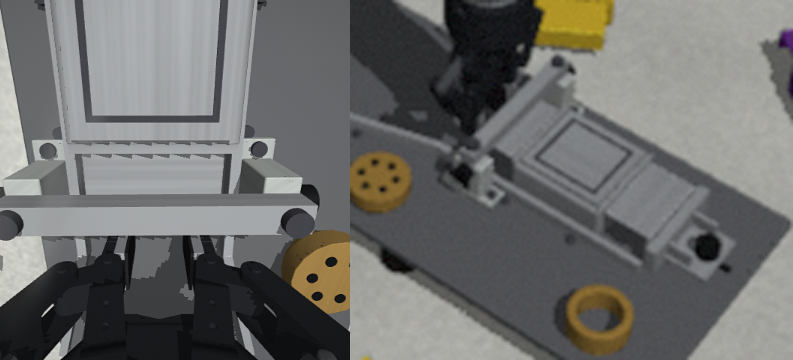

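The right-hand view shows the leading ledge against the stop plate, and the force rose as the motion stalled. One more gentle confirming push, then I back off.

```bash
python3 -m inch '[[0,0.02,0,0,0,0],[0,0.04,0,0,0,0],[0,0.05,0,0,0,0],[0,0.05,0,0,0,0]]'; python3 -m inch '[[0,-0.1,0,0,0,0],[0,-0.4,0,0,0,0],[0,-0.8,0,0,0,0],[0,-1.3,0,0,0,0],[0,-1.8,0,0,0,0],[0,-2.2,0,0,0,0],[0,-2.2,0,0,0,0]]'; python3 -m inch '[[-0.5,-0.1,0,0,0,0],[-1.2,-0.1,0,0,0,0],[-2,-0.2,0,0,0,0],[-2.8,-0.2,0,0,0,0],[-3.5,-0.2,0,0,0,0],[-4,-0.2,0,0,0,0],[-4,-0.2,0,0,0,0]]'; python3 - <<'E'
from h import *
st()
d=manip.snapshot('wrist');np.savez('w8.npz',**d);s=manip.snapshot('scene');np.savez('s8.npz',**s)
a=d['image'][::1,:][:,100:540];b=cv2.resize(s['image'][220:350,270:430],None,fx=2.2,fy=2.2,interpolation=cv2.INTER_CUBIC)
o=np.zeros((480,440+b.shape[1],3),np.uint8);o[:,:440]=a;o[:b.shape[0],440:]=b;cv2.imwrite('pics/w8.png',o[...,::-1])
E
```

```text
t: 18.0
tool_pos: [0.5559, 0.0793, 0.0506]
orientation: [-0.09, 0.701, 0.088, 0.702]
force: [2.5, -10.5, 0.7]
opening: 0.0301
t: 18.58
tool_pos: [0.5787, -0.0084, 0.0507]
orientation: [-0.089, 0.701, 0.087, 0.702]
force: [0.4, 0.4, 0.5]
opening: 0.0298
t: 19.17
tool_pos: [0.583, -0.015, 0.2156]
orientation: [-0.089, 0.698, 0.087, 0.705]
force: [1.1, -0.0, 0.2]
opening: 0.0306
t 19.17 tcp [ 0.583  -0.015   0.2156] F [ 1.11 -0.    0.23] T [-0.01  0.   -0.03] open 0.0306 q [-0.1   0.33  1.52 -0.    1.29 -0.35]
gate xy -0.1235 -0.003
[[0.01, -0.247, 0.969], [-0.002, 0.969, 0.247], [-1.0, -0.005, 0.009]]
```

View pics/w8.png

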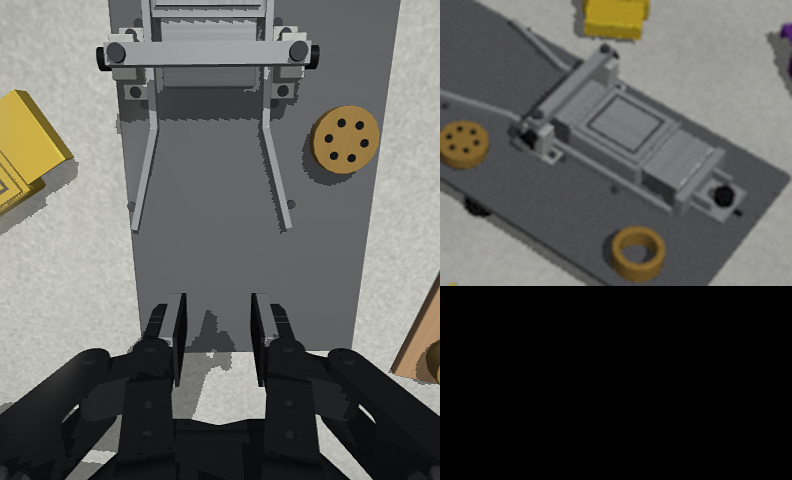

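```bash
python3 - <<'E'
from h import *
ds=[manip.snapshot('top') for _ in range(4)]
print('t',manip.read_state()['t'])
for d0,src in((ds,'top'),([np.load('s8.npz')],'scene')):
    G=[];I=[]
    for d in d0:
        W=cloud(d);G.append((W-BAR).reshape(-1,3));I.append(d['image'].reshape(-1,3).mean(1))
    G=np.concatenate(G);I=np.concatenate(I);gx=G@EX;gy=G@EY;z=G[:,2]+BAR[2]
    print(src)
    for a in np.arange(-.030,.2,.006 if src=='x' else .004):
        m=(gx>a)&(gx<a+.004)&(abs(gy-.0015)<.028)
        if (a<-.002 or a>.09) and m.sum()>3:print(round(a+.002,3),m.sum(),np.median(z[m]).round(4),I[m].mean().round(0))
a=np.load('top.npz')['image'].astype(int);b=ds[-1]['image'].astype(int)
D=(abs(a-b).sum(2)>60).astype(np.uint8);D=cv2.morphologyEx(D,cv2.MORPH_OPEN,np.ones((3,3)))
n,_,s,c=cv2.connectedComponentsWithStats(D);print([(s[i].tolist()) for i in range(1,n) if s[i,4]>25])
E
```

```text
t 19.4667
top
-0.028 100 0.0391 62.0
-0.024 103 0.0383 62.0
-0.02 95 0.0386 61.0
-0.016 108 0.0429 68.0
-0.012 104 0.0729 97.0
-0.008 97 0.073 97.0
-0.004 119 0.074 104.0
0.096 104 0.0781 155.0
0.1 102 0.0785 152.0
0.104 108 0.0787 144.0
0.108 104 0.0787 105.0
0.112 104 0.0783 154.0
0.116 91 0.0771 156.0
0.12 107 0.076 152.0
0.124 99 0.0737 158.0
0.128 96 0.0731 161.0
0.132 107 0.0722 161.0
0.136 108 0.0725 160.0
0.14 97 0.0725 155.0
0.144 105 0.0727 154.0
0.148 107 0.0729 159.0
0.152 101 0.0726 162.0
0.156 109 0.0727 156.0
0.16 99 0.0726 157.0
0.164 101 0.0723 160.0
0.168 87 0.0711 169.0
0.172 93 0.0654 161.0
0.176 103 0.0654 162.0
0.18 48 0.0568 157.0
0.184 89 0.0454 148.0
0.188 97 0.0457 128.0
0.192 103 0.0461 132.0
0.196 115 0.0461 101.0
0.2 91 0.051 91.0
scene
-0.008 7 0.0373 66.0
-0.004 16 0.0908 87.0
0.096 34 0.0769 117.0
0.1 32 0.0768 116.0
0.104 26 0.0769 103.0
0.108 34 0.0768 90.0
0.112 28 0.0766 119.0
0.116 39 0.0747 112.0
0.12 41 0.0734 106.0
0.124 56 0.0695 99.0
0.128 38 0.0706 111.0
0.132 41 0.0702 107.0
0.136 44 0.0699 100.0
0.14 48 0.0702 105.0
0.144 43 0.0688 100.0
0.148 38 0.0706 106.0
0.152 46 0.0709 103.0
0.156 41 0.0703 107.0
0.16 39 0.0707 116.0
0.164 33 0.071 120.0
0.168 52 0.0682 121.0
0.172 32 0.0637 123.0
0.176 46 0.0626 114.0
0.18 74 0.0511 98.0
0.184 41 0.0445 95.0
0.188 42 0.0438 91.0
0.192 31 0.0454 85.0
0.196 35 0.0491 75.0
0.2 44 0.0511 63.0
[[314, 157, 75, 77, 2659], [318, 168, 11, 13, 75], [318, 188, 6, 10, 43], [392, 191, 146, 168, 11598], [376, 213, 21, 14, 160], [241, 214, 57, 36, 1230], [29, 220, 450, 260, 40196], [274, 240, 8, 6, 33], [267, 242, 7, 5, 28], [200, 312, 84, 33, 1527], [318, 374, 38, 6, 165], [311, 443, 8, 5, 29]]
```

The ledge height runs straight into the stop plate's top at x≈0.170 m with no gap. The ledges are level front and rear, so the pan is flat. Handing in.

```bash
python3 -c "
from h import *
st();print(manip.finish_job())"
```

```text
t 19.47 tcp [ 0.5791 -0.0153  0.2088] F [ 0.4   0.47 -0.18] T [-0.05  0.01  0.01] open 0.0299 q [-0.1   0.33  1.53 -0.    1.28 -0.35]
gate xy -0.1228 0.0009
[[-0.003, -0.247, 0.969], [-0.002, 0.969, 0.247], [-1.0, -0.002, -0.003]]
the job is handed in; nothing more can be done
None
```

The pan is through the gate and standing against the end stop with its lid fully home. I handed the job in at 19.5 s with the gripper withdrawn and touching nothing.

- **Lid:** The cameras showed it standing about 9 mm proud, so I pressed it down before the bar instead of letting it catch. It slid at about 13 N and stopped hard at 22 N. It then measured 39.9 mm above the bed, against 40 mm expected.
- **Passing the bar:** I pushed on the trailing lip with two fingers at about 3–5 N. The force did not rise as the lid went under the bar.
- **End stop:** I crept up until the motion stalled at about 10 N. Camera depth then showed no gap between the leading ledge and the stop plate. Front and rear ledges were at the same height, so the pan is flat.
- **Check at the edge of its range:** The trailing lip is about 16 mm before the bar's centre line, right at the limit of the stated 16 to 40 mm. That fits a stop set about 12 mm back; my measurement is good to about 2–3 mm.
- **Other parts:** The brass die and ring nut on the bed looked unmoved in the last pictures. I saw no sign that anything on the bench had moved, though the arm and its shadow hid part of the last overhead picture.

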